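# Return leftover parts to their stock bins

## Robot

A 6-joint arm with a two-finger parallel gripper is mounted at the origin on the work surface. World frame = base frame: x ahead of the robot, y to its left, z up, the work surface at z = 0. Lengths are in m, angles in rad, forces in N, time in s.
With the tool pointing down it reaches from about 0.35 to 0.85 m from the base axis. Payload 8.1 kg.
Tool frame: the origin (TCP) lies midway between the tips of the shut fingers; the grasp point (between the pads) lies r.pinch_z behind it (r.pinch_z is the distance from the TCP to the grasp point, in m); z points along the fingers, y is the line along which they close (so a half turn about z gives the same grasp; the last joint's range is limited). The gripper opens to 93 mm and grips with 3 to 60 N. Pads are 15 mm wide; open, the fingers measure 128 mm over their backs; the gripper's body (75 mm by 188 mm) begins 65 mm behind the grasp point.
Start: joints at [-1.299, 0.13, 1.488, -0, 1.523, -0.085], TCP at [0.21, -0.562, 0.219] pointing down, gripper open.
Joint ranges: [-2.96, 2.96], [-0.89, 2.26], [0.02, 2.5], [-1.34, 4.48], [0, 2.73], [-2.66, 2.66]. Speed limits (rad/s): [2.39, 2.39, 2.79, 3.14, 3.14, 3.14].

## Interface

Orientations are given as a unit quaternion [x, y, z, w].
In Python, from bench import sensors, cams, job, r gives the robot as it stands. The module is installed in compiled form; this text tells all that it offers.
- The arm moves only by the tool arm_command, never from a script. Its argument "series" is a list of rows, each an object of numbers: "gripper": the finger opening in m, from 0 to 0.093; "tx", "ty", "tz": the shift along the tool's x, y, z in m; "roll": the turn about the tool's z in degrees. A call has 1 to 12 rows; each row is the pose to reach, as a shift and turn from the pose commanded when the call began, along the tool's axes at that moment; what a row does not reach only later rows make up. A row lasts 1/8 s, in which the tool goes at most 62.5 mm and 10.7 degrees, less where a joint would pass 70% of its speed; a pose out of reach is approached as far as the arm can. A call with a gripper value outside its range is refused whole. The fingers move at their own pace and stop on an object; "squeeze" is the grip in N (left out, the last holds). Time passes only in rows, so rows that repeat a pose let the fingers close. It gives the time, the measured TCP pose, the force, the opening and the grip force at its end, in the units of the state.
- sensors.read_state(): the state, without advancing time (a new reading comes with each control period).
- cams.camera(name): name is "side" or "top" or "wrist"; returns a dict with "color" (420x560x3 uint8, red, green, blue), "K" (3x3 intrinsics, pixels), "R" (3x3) and "t" (3): a world point X has camera coordinates R X + t. Camera axes: x right, y down, z forward; pixel columns grow to the right and rows downward; lengths in m; the calibration is good to about 2 mm. A picture is of the moment at which its call begins. There is no depth.
- job.finish_job(): hands the job in; it is judged then, once.
The state is a dict: "clock": time; "joints": joint angles; "joint_velocities": joint speeds; "joint_efforts": joint torques, N m; "ee_pos": TCP position; "eef_rot": TCP orientation; "wrist_force": force on the tool from outside, world axes, zero at the start; "ft_torque": the same for the moment, N m; "finger_gap": opening from 0.0 (shut) to 1.0 (fully open); "finger_force": force on a finger pad.
Only numpy, scipy, OpenCV 4.12 (cv2) and the standard library are available. Lean on these libraries where they do the work, as an engineer would, in place of code of your own. Each camera call takes 0.05 s, during which the arm holds its last target. There are 200 camera calls.

## Task

A transformer, a cooling fan, a terminal strip and a cable gland are left over on the assembly bench. Put each one back into the blue bin that already holds its kind: upright as it stands now, flat on the floor of that bin's empty front compartment. Set the parts down rather than dropping them, and leave the screwdriver and the tape roll where they lie.

Things in the scene. Friction and masses are not known exactly. Their poses are not given: they have to be found in the camera images.
- transformer: Loose small mains transformer, upright: grey laminated core, steel strap, yellow-taped winding between two black bobbin cheeks, on a flat steel base plate. 57 (own x) by 46 (own y) by 50 mm high, about 0.3 kg. Origin: centre of its underside, z up. Grip across y on the bobbin cheeks (46 mm apart, 36 mm long in x, 10 to 42 mm above the underside).
- fan: Loose square black axial cooling fan lying flat, open grille side up, grey blades and a pale dot on the hub. 60 by 60 by 25 mm high, about 70 g. Origin: centre of its underside, x and y square to its sides, z up. Grip across either pair of flat sides.
- terminal: Loose beige barrier terminal strip with six pairs of screws on top. 58 (own x) by 30 (own y) by 26 mm high, about 60 g. Origin: centre of its underside, z up. Grip across y on its long sides.
- gland: Loose large black nylon cable gland standing upright on its lock nut, a round dome nut with a black hole on top. 46 mm across the lock nut (lowest 9 mm), 41 mm across the round body above it, 54 mm high, about 50 g. Origin: centre of its underside, z up. Round: grip from any side, 20 to 45 mm above its underside.
- bin_transformer: Fixed blue open bin; its back compartment holds stock that does not move: two laminated transformers side by side (to 60 mm above the bench). 152 (own x) by 136 (own y) by 45 mm high, walls 3, floor 4 mm thick. Origin: centre of underside; own +x points to its back, roughly away from the robot. Divider 40 mm high. Empty front compartment: x -73 to +7, y -65 to +65 mm, middle at x = -33, y = 0.
- bin_fan: Fixed blue open bin; its back compartment holds stock that does not move: four square fans in two stacks of two (to 60 mm above the bench). 152 (own x) by 136 (own y) by 45 mm high, walls 3, floor 4 mm thick. Origin: centre of underside; own +x points to its back, roughly away from the robot. Divider 40 mm high. Empty front compartment: x -73 to +7, y -65 to +65 mm, middle at x = -33, y = 0.
- bin_terminal: Fixed blue open bin; its back compartment holds stock that does not move: four beige terminal strips side by side (to 60 mm above the bench). 152 (own x) by 136 (own y) by 45 mm high, walls 3, floor 4 mm thick. Origin: centre of underside; own +x points to its back, roughly away from the robot. Divider 40 mm high. Empty front compartment: x -73 to +7, y -65 to +65 mm, middle at x = -33, y = 0.
- bin_gland: Fixed blue open bin; its back compartment holds stock that does not move: two black cable glands standing side by side (to 60 mm above the bench). 152 (own x) by 136 (own y) by 45 mm high, walls 3, floor 4 mm thick. Origin: centre of underside; own +x points to its back, roughly away from the robot. Divider 40 mm high. Empty front compartment: x -73 to +7, y -65 to +65 mm, middle at x = -33, y = 0.
- screwdriver: Loose screwdriver with a grey handle, 190 mm long, lying on the bench to the right of the bins; origin on its underside near the middle. Not part of the job.
- tape_roll: Loose roll of brown packing tape, 96 mm across and 25 mm high, lying flat on the bench to the left of the bins; origin at the centre of its underside. Not part of the job.
There are look-alikes about, which are no part of the job. What is shaped like the bin_gland but red is not meant.

How it is judged:
At the end, for the whole second after the job is handed in: Each of the four parts rests in the empty front compartment of the bin of its own kind: its origin inside the compartment (7 mm or more from its walls), its underside within 6 mm of the bin floor, upright within 0.12 rad, and at rest (x of transformer in the frame of bin_transformer between -0.066 and 0 m and y of transformer in the frame of bin_transformer between -0.058 and 0.058 m and z of transformer in the frame of bin_transformer below 0.01 m and angle between each of transformer, fan, terminal, gland's own z axis and vertical below 0.12 rad and linear speed of each of transformer, fan, terminal, gland below 0.02 m/s and angular speed of each of transformer, fan, terminal, gland below 0.2 rad/s and x of fan in the frame of bin_fan between -0.066 and 0 m and y of fan in the frame of bin_fan between -0.058 and 0.058 m and z of fan in the frame of bin_fan below 0.01 m and x of terminal in the frame of bin_terminal between -0.066 and 0 m and y of terminal in the frame of bin_terminal between -0.058 and 0.058 m and z of terminal in the frame of bin_terminal below 0.01 m and x of gland in the frame of bin_gland between -0.066 and 0 m and y of gland in the frame of bin_gland between -0.058 and 0.058 m and z of gland in the frame of bin_gland below 0.01 m); the robot touches nothing.
It fails at once if a part is dropped (falls freely faster than 0.7 m/s, a drop of about 25 mm) ((linear speed of transformer above 0.7 m/s and contact force between transformer and anything else below 0.02 N) or (linear speed of fan above 0.7 m/s and contact force between fan and anything else below 0.02 N) or (linear speed of terminal above 0.7 m/s and contact force between terminal and anything else below 0.02 N) or (linear speed of gland above 0.7 m/s and contact force between gland and anything else below 0.02 N)).
It fails at once if the screwdriver is moved by more than 20 mm (distance of screwdriver from where it was at the start of the episode above 0.02 m).
It fails at once if the tape roll is moved by more than 20 mm (distance of tape_roll from where it was at the start of the episode above 0.02 m).
It also fails if it takes over 120 s, if anything falls off the work surface, if the arm or the gripper's body presses on something with over 40 N, if the wrist force passes 120 N, or if a joint passes its speed limit or range.

## Working session

There is one attempt and no reset: what is moved stays moved. The work goes in short steps, Python scripts to look and compute and a tool call to move; the robot and the scene stay as the last step left them, time stands still between calls to the robot, and variables do not carry over. Pictures are saved under pics/ and viewed, at most 15 in all, crops included, and the job is handed in when it is done.

Besides the shell and the picture viewer there is one more tool, called after ">>>" by a JSON object that holds its "op" and its "data", one argument or row to a line. arm_command: Moves the arm, as the interface text tells. Its arguments: {"type":"object","properties":{"series":{"type":"array"},"squeeze":{"type":"number"}},"required":["series"]}

```bash
mkdir -p pics
python3 - <<'E'
from bench import sensors, cams, r
import cv2,json
s=sensors.read_state();print({k:s[k] for k in('clock','ee_pos','eef_rot','finger_gap')},r.pinch_z)
for n in('top','side'):
    c=cams.camera(n);cv2.imwrite(f'pics/{n}0.png',c['color'][:,:,::-1]);print(n,c['K'].tolist(),c['R'].tolist(),c['t'].tolist())
E
```

```text
{'clock': 0.0, 'ee_pos': array([ 0.20942359, -0.56166254,  0.21759626]), 'eef_rot': array([ 9.84130610e-01,  1.77443280e-01, -8.38350896e-05, -9.04052089e-04]), 'finger_gap': 0.9957649975500468} 0.0188
top [[497.4897029276693, 0.0, 283.05736657430566], [0.0, 497.4897029276693, 203.84944261009878], [0.0, 0.0, 1.0]] [[-0.010314188181886612, -0.9997607401212936, 0.01928937620225534], [-0.9915855009585001, 0.0077366377475091095, -0.129222052008334], [0.129041899439792, -0.020459886326353843, -0.9914280514694364]] [-0.019140761161475863, 0.4699654883545524, 1.2595160843899817]
side [[526.2663578951006, 0.0, 284.14889904172713], [0.0, 526.2663578951006, 205.54888813737185], [0.0, 0.0, 1.0]] [[0.9141698503506902, -0.40513182791535446, -0.012715609295692714], [-0.27012737302134093, -0.5855468445155709, -0.7643075920219866], [0.3021997469462646, 0.7021417911560469, -0.644726467626227]] [-0.4154335835023164, 0.15683774702359138, 1.4788088396221803]
```

View pics/top0.png

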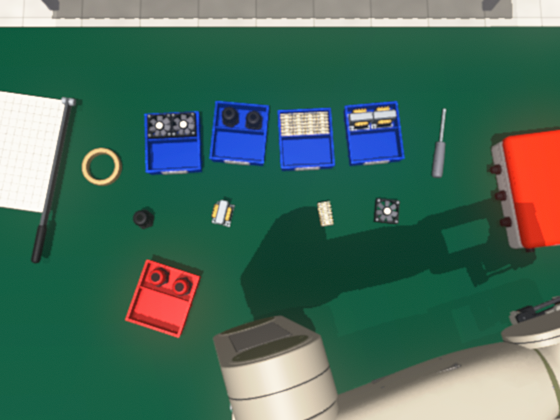

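View pics/side0.png

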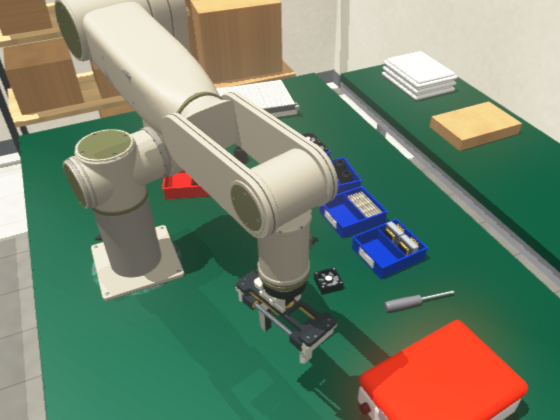

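The top view shows the bins left to right: fan (173,141), gland (240,132), terminal (306,138) and transformer (374,132). The loose parts are the gland (143,218), transformer (223,212), terminal (325,213) and fan (387,210). The red bin at (163,298) is the decoy. The side view shows the gripper in front of the bins, with the screwdriver and a red case on the right.

```bash
cat > h.py <<'E'
from bench import sensors, cams, job, r
import numpy as np, cv2
from scipy.spatial.transform import Rotation as Rt
def ray(c,px,z):
    px=np.atleast_2d(np.float64(px)); d=np.c_[px,np.ones(len(px))]@np.linalg.inv(c['K']).T@c['R']
    C=-c['R'].T@c['t']; return (C+d*((z-C[2])/d[:,2])[:,None])[:,:2]
def proj(c,X):
    p=(c['R']@np.asarray(X,float)+c['t'])@c['K'].T; return p[:2]/p[2]
def goal(x,y,z,yaw):
    "shift in tool axes to the TCP goal; yaw = world direction (deg) of tool x, modulo 180"
    s=sensors.read_state(); M=Rt.from_quat(s['eef_rot']).as_matrix()
    d=M.T@(np.array([x,y,z])-s['ee_pos']); y0=np.degrees(np.arctan2(M[1,0],M[0,0]))
    roll=-((yaw-y0+90)%180-90)
    print('t=%.2f yaw %.1f pos %s | tx %.4f ty %.4f tz %.4f roll %.1f'%(s['clock'],y0,s['ee_pos'].round(4),*d,roll))
def rect(pts):
    (c,s,a)=cv2.minAreaRect(np.float32(pts*1000)); return np.round(c,1),np.round(s,1),round(a,1)
E
python3 - <<'E'
from h import *
c=cams.camera('top');hsv=cv2.cvtColor(c['color'],cv2.COLOR_RGB2HSV)
m=cv2.inRange(hsv,(110,120,60),(128,255,255))
for k in cv2.findContours(m,0,2)[0]:
    if cv2.contourArea(k)>500: print('bin',cv2.boundingRect(k),*rect(ray(c,k[:,0],.045)))
for n,p,z in(('gland',(143,218),.03),('transf',(223,212),.03),('term',(325,213),.026),('fan',(387,210),.025),('screw',(440,145),.01),('tape',(101,166),.025)):print(n,ray(c,p,z))
goal(.42,-.23,.25,0)
w=cams.camera('wrist');print(w['K'].tolist(),w['R'].tolist(),(-w['R'].T@w['t']).tolist())
E
```

```text
bin (145, 111, 57, 63) [631.4 262.2] [159.9 142.8] 3.2
bin (278, 108, 57, 62) [639.6 -83.7] [160.7 140.2] 2.7
bin (344, 101, 60, 64) [ 654.6 -261.1] [160.3 144.3] 4.8
bin (210, 101, 59, 64) [656.6  89.2] [141.5 160.6] 84.2
gland [[0.43598206 0.33713445]]
transf [[0.4498404  0.13197067]]
term [[ 0.44553062 -0.13235631]]
fan [[ 0.45219782 -0.2948227 ]]
screw [[ 0.62900338 -0.4482527 ]]
tape [[0.57392602 0.45110692]]
t=0.15 yaw 20.4 pos [ 0.2094 -0.5618  0.2179] | tx 0.3132 ty -0.2374 tz -0.0318 roll 20.4
[[351.317270400167, 0.0, 276.7321263879507], [0.0, 351.317270400167, 206.12350155158092], [0.0, 0.0, 1.0]] [[0.34902833212408774, -0.9371120762523443, -0.00042416588680082326], [-0.8940139222633773, -0.33311200127832213, 0.2996256020496327], [-0.2809240647825158, -0.10419861393690975, -0.9540567691074242]] [0.2873501437259829, -0.533318268910245, 0.3842310613380967]
```

>>> {"op": "arm_command", "data": {
  "series": [
    {"tx": 0.4, "ty": -0.24, "tz": -0.03, "roll": 20.4, "gripper": 0.093},
    {"tx": 0.4, "ty": -0.24, "tz": -0.03, "roll": 20.4},
    {"tx": 0.4, "ty": -0.24, "tz": -0.03, "roll": 20.4},
    {"tx": 0.4, "ty": -0.24, "tz": -0.03, "roll": 20.4},
    {"tx": 0.4, "ty": -0.24, "tz": -0.03, "roll": 20.4},
    {"tx": 0.4, "ty": -0.24, "tz": -0.03, "roll": 20.4},
    {"tx": 0.4, "ty": -0.24, "tz": -0.03, "roll": 20.4},
    {"tx": 0.4, "ty": -0.24, "tz": -0.03, "roll": 20.4},
    {"tx": 0.4, "ty": -0.24, "tz": -0.03, "roll": 20.4},
    {"tx": 0.4, "ty": -0.24, "tz": -0.03, "roll": 20.4}
  ]
}}

```text
invalid input
```

Run:
```python
from h import *
goal(.5,-.2,.25,0)
c=cams.camera('wrist');cv2.imwrite('pics/w1.png',c['color'][:,:,::-1]);np.savez('w1.npz',**c)
```

```text
t=0.20 yaw 20.4 pos [ 0.2095 -0.5618  0.218 ] | tx 0.3986 ty -0.2376 tz -0.0317 roll 20.4
```

View pics/w1.png

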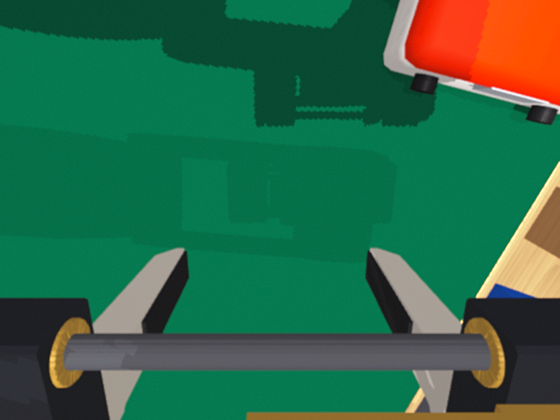

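The move was refused, so I'll try full rows. The wrist view (still at the start pose) shows the fingers at (170,290) and (385,290). Image up is tool +x.

>>> {"op": "arm_command", "data": {
  "series": [
    {"gripper": 0.09, "tx": 0.4, "ty": -0.24, "tz": -0.03, "roll": 20.4},
    {"gripper": 0.09, "tx": 0.4, "ty": -0.24, "tz": -0.03, "roll": 20.4},
    {"gripper": 0.09, "tx": 0.4, "ty": -0.24, "tz": -0.03, "roll": 20.4},
    {"gripper": 0.09, "tx": 0.4, "ty": -0.24, "tz": -0.03, "roll": 20.4},
    {"gripper": 0.09, "tx": 0.4, "ty": -0.24, "tz": -0.03, "roll": 20.4},
    {"gripper": 0.09, "tx": 0.4, "ty": -0.24, "tz": -0.03, "roll": 20.4},
    {"gripper": 0.09, "tx": 0.4, "ty": -0.24, "tz": -0.03, "roll": 20.4},
    {"gripper": 0.09, "tx": 0.4, "ty": -0.24, "tz": -0.03, "roll": 20.4},
    {"gripper": 0.09, "tx": 0.4, "ty": -0.24, "tz": -0.03, "roll": 20.4},
    {"gripper": 0.09, "tx": 0.4, "ty": -0.24, "tz": -0.03, "roll": 20.4}
  ]
}}

```text
clock: 1.5
ee_pos: [0.5002, -0.198, 0.2484]
eef_rot: [1.0, 0.0, -0.0, 0.0]
wrist_force: [-0.0, 0.5, -0.3]
finger_gap: 0.967
finger_force: 0.0
```

Run:
```python
from h import *
goal(.5,-.2,.25,0)
c=cams.camera('wrist');cv2.imwrite('pics/w2.png',c['color'][:,:,::-1]);np.savez('w2.npz',**c)
```

```text
t=1.50 yaw 0.1 pos [ 0.5002 -0.198   0.2484] | tx -0.0002 ty 0.0020 tz -0.0016 roll 0.1
```

View pics/w2.png

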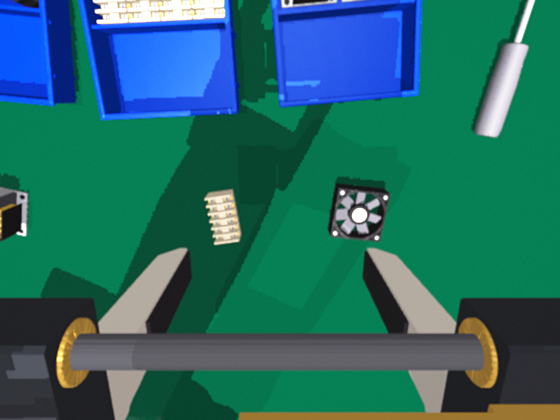

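The wrist view shows the terminal at (223,217), the fan at (359,213), the terminal and transformer bin compartments at the top, and the screwdriver at (510,85). Next I'll measure everything and draw an overlay check.

```bash
cat > m.py <<'E'
from h import *
def blob(c,box,z,show=True):
    x0,y0,x1,y1=box; im=c['color'][y0:y1,x0:x1]; h=cv2.cvtColor(im,cv2.COLOR_RGB2HSV)
    m=255-cv2.inRange(h,(60,110,25),(95,255,255)); m=cv2.morphologyEx(m,cv2.MORPH_OPEN,np.ones((3,3)))
    k=max(cv2.findContours(m,0,2)[0],key=cv2.contourArea)[:,0]+[x0,y0]
    print(k.min(0),k.max(0),*rect(ray(c,k,z))); return k
E
python3 - <<'E'
from m import *
c=cams.camera('top');hsv=cv2.cvtColor(c['color'],cv2.COLOR_RGB2HSV)
m=cv2.inRange(hsv,(110,120,60),(128,255,255)); B=[]
for k in cv2.findContours(m,0,2)[0]:
    if cv2.contourArea(k)>500:
        o,s,a=rect(ray(c,k[:,0],.0225)); a=(a+45)%90-45; t=np.radians(a);ux=np.array([np.cos(t),np.sin(t)]);uy=np.array([-ux[1],ux[0]])
        B.append((o/1000,ux,uy)); print('bin',o,a,'compartment',(o/1000-.033*ux).round(4))
w=dict(np.load('w2.npz')); im=w['color'][:,:,::-1].copy()
for o,ux,uy in B:
    for z,col in((.045,(0,255,255)),(.004,(255,255,255))):
        e=3e-3 if z<.01 else 0
        q=[proj(w,[*(o+a*ux+b*uy),z]) for a,b in((-.076+e,-.068+e),(-.076+e,.068-e),(.007,.068-e),(.007,-.068+e))]
        cv2.polylines(im,[np.int32(q)],True,col,1)
for n,b,z in(('term',(190,180,255,255),.013),('fan',(320,175,400,250),.0125)):
    print(n);k=blob(w,b,z);cv2.polylines(im,[k],True,(255,0,255),1)
cv2.imwrite('pics/o.png',im[:270])
E
```

```text
bin [637.1 266.8] 3.200000000000003 compartment [0.6042 0.265 ]
bin [645.4 -85.5] 2.6000000000000014 compartment [ 0.6124 -0.087 ]
bin [662.8  91. ] -5.5 compartment [0.63   0.0942]
term
[204 189] [241 245] [ 442.8 -134. ] [69.  37.7] 8.3
fan
[329 184] [389 240] [ 447.8 -297.5] [66.4 67.8] 83.6
```

View pics/o.png

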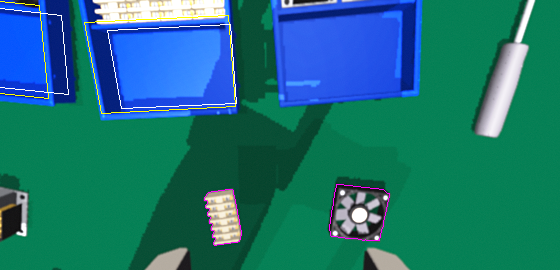

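Terminal bin overlay fits within about 2 mm, and the part outlines are right. Grasp the fan first.

>>> {"op": "arm_command", "data": {
  "series": [
    {"gripper": 0.09, "tx": -0.052, "ty": 0.1, "tz": 0.1, "roll": 6.5},
    {"gripper": 0.09, "tx": -0.052, "ty": 0.1, "tz": 0.15, "roll": 6.5},
    {"gripper": 0.09, "tx": -0.052, "ty": 0.1, "tz": 0.17, "roll": 6.5},
    {"gripper": 0.09, "tx": -0.052, "ty": 0.1, "tz": 0.2, "roll": 6.5},
    {"gripper": 0.09, "tx": -0.052, "ty": 0.1, "tz": 0.23, "roll": 6.5},
    {"gripper": 0.09, "tx": -0.052, "ty": 0.1, "tz": 0.243, "roll": 6.5},
    {"gripper": 0.09, "tx": -0.052, "ty": 0.1, "tz": 0.243, "roll": 6.5},
    {"gripper": 0.05, "tx": -0.052, "ty": 0.1, "tz": 0.243, "roll": 6.5},
    {"gripper": 0.05, "tx": -0.052, "ty": 0.1, "tz": 0.243, "roll": 6.5},
    {"gripper": 0.05, "tx": -0.052, "ty": 0.1, "tz": 0.243, "roll": 6.5},
    {"gripper": 0.05, "tx": -0.052, "ty": 0.1, "tz": 0.243, "roll": 6.5}
  ],
  "squeeze": 20
}}

```text
clock: 2.98
ee_pos: [0.4492, -0.2978, 0.0064]
eef_rot: [0.998, -0.056, 0.0, 0.0]
wrist_force: [0.3, 0.3, 4.6]
finger_gap: 0.643
finger_force: 20.0
```

Run:
```python
from h import *
goal(.604,.265,.15,3.2)
c=cams.camera('wrist');cv2.imwrite('pics/w3.png',c['color'][:,:,::-1])
```

```text
t=2.98 yaw -6.4 pos [ 0.4492 -0.2978  0.0064] | tx 0.0908 ty -0.5766 tz -0.1438 roll -9.6
```

View pics/w3.png

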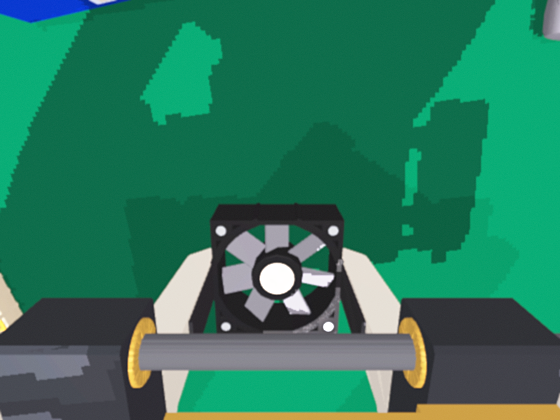

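The fan is held square at 60 mm, hub at pixel (277,278). I'll lift and carry it over the fan bin.

Run:
```python
from h import *
c=cams.camera('wrist');print(ray(c,(277,278),.024))
```

```text
[[ 0.44982365 -0.29877908]]
```

>>> {"op": "arm_command", "data": {
  "series": [
    {"gripper": 0.05, "tx": 0, "ty": 0, "tz": -0.04, "roll": 0},
    {"gripper": 0.05, "tx": 0, "ty": 0, "tz": -0.1, "roll": 0},
    {"gripper": 0.05, "tx": 0.009, "ty": -0.058, "tz": -0.144, "roll": -2},
    {"gripper": 0.05, "tx": 0.018, "ty": -0.115, "tz": -0.144, "roll": -4},
    {"gripper": 0.05, "tx": 0.027, "ty": -0.173, "tz": -0.144, "roll": -6},
    {"gripper": 0.05, "tx": 0.036, "ty": -0.23, "tz": -0.144, "roll": -8},
    {"gripper": 0.05, "tx": 0.045, "ty": -0.288, "tz": -0.144, "roll": -9.6},
    {"gripper": 0.05, "tx": 0.054, "ty": -0.346, "tz": -0.144, "roll": -9.6},
    {"gripper": 0.05, "tx": 0.063, "ty": -0.404, "tz": -0.144, "roll": -9.6},
    {"gripper": 0.05, "tx": 0.072, "ty": -0.461, "tz": -0.144, "roll": -9.6},
    {"gripper": 0.05, "tx": 0.081, "ty": -0.519, "tz": -0.144, "roll": -9.6},
    {"gripper": 0.05, "tx": 0.091, "ty": -0.577, "tz": -0.144, "roll": -9.6}
  ]
}}

```text
clock: 4.58
ee_pos: [0.604, 0.2673, 0.1492]
eef_rot: [1.0, 0.027, -0.0, 0.0]
wrist_force: [0.2, -0.6, -0.8]
finger_gap: 0.646
finger_force: 20.0
```

Run:
```python
from h import *
goal(.604,.265,.011,3.2)
c=cams.camera('wrist');cv2.imwrite('pics/w4.png',c['color'][:,:,::-1])
c=cams.camera('top');np.savez('t4.npz',**c)
s=sensors.read_state();print(s['finger_gap'],s['finger_force'])
```

```text
t=4.58 yaw 3.2 pos [0.604  0.2673 0.1492] | tx -0.0001 ty 0.0022 tz 0.1382 roll -0.0
0.6450393950450714 20.000338554382324
```

View pics/w4.png

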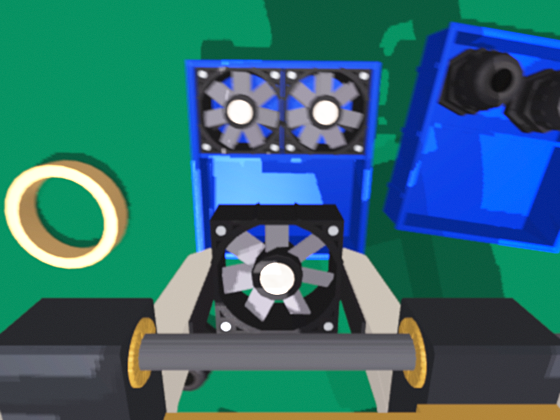

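The fan hangs level over its bin: back corners at (187,62) and (382,62), divider at row 155, and the tape roll well to the left.

Run:
```python
from m import *
c=cams.camera('wrist');p=ray(c,[(187,62),(382,62)],.045);d=(p[0]-p[1]);d/=np.linalg.norm(d);ux=np.array([d[1],-d[0]])
print(p,np.degrees(np.arctan2(ux[1],ux[0])),p.mean(0)-.109*ux)
c=dict(np.load('t4.npz'));hsv=cv2.cvtColor(c['color'],cv2.COLOR_RGB2HSV);m=cv2.inRange(hsv,(110,120,60),(128,255,255))
for k in cv2.findContours(m,0,2)[0]:
    if cv2.contourArea(k)>500: print(*rect(ray(c,k[:,0],.0225)))
```

```text
[[0.70541543 0.34023325]
 [0.71363697 0.20172655]] 3.3970040087088074 [0.60071772 0.2645212 ]
[639.8 228.3] [163.3  70.2] 2.2
[645.6 -85.3] [163.6 142.9] 2.7
[ 660.8 -265.7] [163.1 147.1] 4.8
[662.6  91.7] [144.9 163.9] 84.8
```

>>> {"op": "arm_command", "data": {
  "series": [
    {"gripper": 0.05, "tx": -0.001, "ty": 0.002, "tz": 0.05, "roll": 0},
    {"gripper": 0.05, "tx": -0.001, "ty": 0.002, "tz": 0.1, "roll": 0},
    {"gripper": 0.05, "tx": -0.001, "ty": 0.002, "tz": 0.125, "roll": 0},
    {"gripper": 0.05, "tx": -0.001, "ty": 0.002, "tz": 0.132, "roll": 0},
    {"gripper": 0.05, "tx": -0.001, "ty": 0.002, "tz": 0.136, "roll": 0},
    {"gripper": 0.05, "tx": -0.001, "ty": 0.002, "tz": 0.138, "roll": 0},
    {"gripper": 0.05, "tx": -0.001, "ty": 0.002, "tz": 0.138, "roll": 0}
  ]
}}

```text
clock: 5.6
ee_pos: [0.6039, 0.2636, 0.013]
eef_rot: [1.0, 0.027, 0.001, -0.0]
wrist_force: [-0.0, 0.6, -0.3]
finger_gap: 0.645
finger_force: 20.0
```

>>> {"op": "arm_command", "data": {
  "series": [
    {"gripper": 0.05, "tx": 0, "ty": 0, "tz": 0.001, "roll": 0},
    {"gripper": 0.05, "tx": 0, "ty": 0, "tz": 0.002, "roll": 0},
    {"gripper": 0.05, "tx": 0, "ty": 0, "tz": 0.002, "roll": 0},
    {"gripper": 0.072, "tx": 0, "ty": 0, "tz": 0.002, "roll": 0},
    {"gripper": 0.072, "tx": 0, "ty": 0, "tz": 0.002, "roll": 0},
    {"gripper": 0.072, "tx": 0, "ty": 0, "tz": 0.002, "roll": 0},
    {"gripper": 0.072, "tx": 0, "ty": 0, "tz": -0.02, "roll": 0},
    {"gripper": 0.072, "tx": 0, "ty": 0, "tz": -0.08, "roll": 0},
    {"gripper": 0.072, "tx": 0, "ty": 0, "tz": -0.14, "roll": 0},
    {"gripper": 0.072, "tx": 0, "ty": 0, "tz": -0.18, "roll": 0},
    {"gripper": 0.09, "tx": -0.06, "ty": 0, "tz": -0.23, "roll": 0},
    {"gripper": 0.09, "tx": -0.1, "ty": 0, "tz": -0.23, "roll": 0}
  ]
}}

```text
clock: 7.1
ee_pos: [0.5041, 0.2584, 0.2471]
eef_rot: [1.0, 0.027, 0.003, -0.001]
wrist_force: [-0.6, 1.0, -0.1]
finger_gap: 0.934
finger_force: 0.0
```

Run:
```python
from m import *
c=cams.camera('wrist');cv2.imwrite('pics/w5.png',c['color'][:,:,::-1]);np.savez('w5.npz',**c);goal(.436,.337,.25,3.2)
```

```text
t=7.15 yaw 3.2 pos [0.4977 0.2583 0.246 ] | tx -0.0572 ty -0.0821 tz -0.0039 roll 0.0
```

View pics/w5.png

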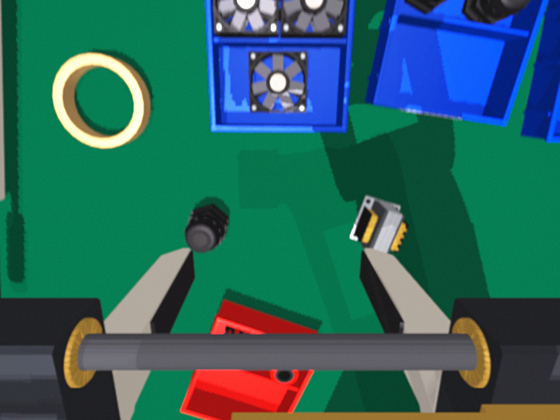

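The fan sits squarely in its compartment at (278,82). The gland's dome is at (203,237), the transformer is near (380,225), and the red decoy bin is below.

Run:
```python
from m import *
c=dict(np.load('w5.npz'))
print('gland top',ray(c,(203,238),.052))
h=cv2.cvtColor(c['color'],cv2.COLOR_RGB2HSV); m=cv2.inRange(h,(0,0,0),(180,255,75)); m[:,:170]=0;m[:,245:]=0;m[:180]=0;m[262:]=0
k=max(cv2.findContours(m,0,2)[0],key=cv2.contourArea)[:,0];print(k.min(0),k.max(0),*rect(ray(c,k,.027)))
blob(c,(335,185,420,260),.025)
```

```text
gland top [[0.43380183 0.33603265]]
[185 202] [228 251] [436.6 336.9] [44.6 64.8] 67.9
[349 195] [407 259] [442.5 133.9] [64.9 78.5] 78.6
```

Run:
```python
from m import *
goal(.4355,.3365,.014,0)
```

```text
t=7.15 yaw 3.2 pos [0.4977 0.2583 0.246 ] | tx -0.0580 ty -0.0812 tz 0.2321 roll 3.2
```

>>> {"op": "arm_command", "data": {
  "series": [
    {"gripper": 0.09, "tx": -0.06, "ty": -0.08, "tz": 0.06, "roll": 3.2},
    {"gripper": 0.09, "tx": -0.06, "ty": -0.08, "tz": 0.11, "roll": 3.2},
    {"gripper": 0.09, "tx": -0.06, "ty": -0.08, "tz": 0.14, "roll": 3.2},
    {"gripper": 0.09, "tx": -0.06, "ty": -0.08, "tz": 0.14, "roll": 3.2}
  ]
}}

```text
clock: 7.65
ee_pos: [0.4352, 0.3333, 0.0983]
eef_rot: [1.0, 0.0, -0.003, 0.002]
wrist_force: [-0.0, -0.4, 0.3]
finger_gap: 0.967
finger_force: 0.0
```

Run:
```python
from m import *
c=cams.camera('wrist');cv2.imwrite('pics/w6.png',c['color'][:,:,::-1])
goal(.4355,.3365,.014,0)
```

```text
t=7.70 yaw 0.0 pos [0.4379 0.334  0.1017] | tx -0.0022 ty -0.0026 tz 0.0877 roll 0.0
```

View pics/w6.png

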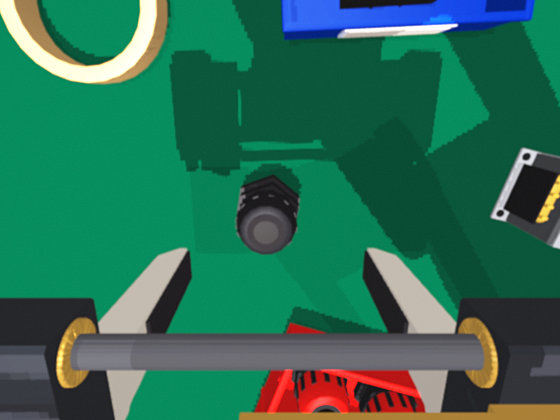

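The gland is at (266,231), between the fingers and a little left of centre.

Run:
```python
from m import *
c=cams.camera('wrist');print(ray(c,(266,231),.052),(-c['R'].T@c['t']));x=ray(c,(266,231),.052)[0]
goal(x[0],x[1],.014,0)
```

```text
[[0.43591014 0.34021244]] [0.52136187 0.33376883 0.26788962]
t=7.75 yaw -0.0 pos [0.4399 0.3347 0.1039] | tx -0.0041 ty -0.0055 tz 0.0899 roll -0.0
```

>>> {"op": "arm_command", "data": {
  "series": [
    {"gripper": 0.09, "tx": -0.003, "ty": -0.004, "tz": 0.03, "roll": 0},
    {"gripper": 0.09, "tx": -0.003, "ty": -0.004, "tz": 0.06, "roll": 0},
    {"gripper": 0.09, "tx": -0.003, "ty": -0.004, "tz": 0.08, "roll": 0},
    {"gripper": 0.09, "tx": -0.003, "ty": -0.004, "tz": 0.088, "roll": 0},
    {"gripper": 0.09, "tx": -0.003, "ty": -0.004, "tz": 0.088, "roll": 0},
    {"gripper": 0.06, "tx": -0.003, "ty": -0.004, "tz": 0.088, "roll": 0},
    {"gripper": 0.03, "tx": -0.003, "ty": -0.004, "tz": 0.088, "roll": 0},
    {"gripper": 0.03, "tx": -0.003, "ty": -0.004, "tz": 0.088, "roll": 0},
    {"gripper": 0.03, "tx": -0.003, "ty": -0.004, "tz": 0.088, "roll": 0},
    {"gripper": 0.03, "tx": -0.003, "ty": -0.004, "tz": 0.088, "roll": 0}
  ],
  "squeeze": 15
}}

```text
clock: 9.0
ee_pos: [0.4359, 0.3385, 0.0137]
eef_rot: [1.0, -0.0, 0.0, -0.0]
wrist_force: [0.4, 0.4, -0.5]
finger_gap: 0.476
finger_force: 0.0
```

Run:
```python
from m import *
goal(.63,.094,.15,-5.5)
```

```text
t=9.00 yaw -0.1 pos [0.4359 0.3385 0.0137] | tx 0.1943 ty 0.2444 tz -0.1363 roll 5.4
```

Fingers are at 44 mm and still closing. I'll let them finish, then lift and carry.

>>> {"op": "arm_command", "data": {
  "series": [
    {"gripper": 0.03, "tx": 0, "ty": 0, "tz": 0, "roll": 0},
    {"gripper": 0.03, "tx": 0, "ty": 0, "tz": 0, "roll": 0},
    {"gripper": 0.03, "tx": 0, "ty": 0, "tz": -0.03, "roll": 0},
    {"gripper": 0.03, "tx": 0, "ty": 0, "tz": -0.09, "roll": 0},
    {"gripper": 0.03, "tx": 0.02, "ty": 0.025, "tz": -0.136, "roll": 1},
    {"gripper": 0.03, "tx": 0.055, "ty": 0.07, "tz": -0.136, "roll": 2},
    {"gripper": 0.03, "tx": 0.09, "ty": 0.114, "tz": -0.136, "roll": 3},
    {"gripper": 0.03, "tx": 0.125, "ty": 0.158, "tz": -0.136, "roll": 5.4},
    {"gripper": 0.03, "tx": 0.16, "ty": 0.202, "tz": -0.136, "roll": 5.4},
    {"gripper": 0.03, "tx": 0.194, "ty": 0.244, "tz": -0.136, "roll": 5.4},
    {"gripper": 0.03, "tx": 0.194, "ty": 0.244, "tz": -0.136, "roll": 5.4},
    {"gripper": 0.03, "tx": 0.194, "ty": 0.244, "tz": -0.136, "roll": 5.4}
  ]
}}

```text
clock: 10.5
ee_pos: [0.6292, 0.0944, 0.1491]
eef_rot: [0.999, -0.048, -0.001, -0.0]
wrist_force: [0.4, 0.7, -1.0]
finger_gap: 0.438
finger_force: 15.0
```

Run:
```python
from m import *
goal(.63,.094,.019,-5.5)
c=cams.camera('wrist');cv2.imwrite('pics/w7.png',c['color'][:,:,::-1])
```

```text
t=10.50 yaw -5.5 pos [0.6292 0.0944 0.1491] | tx 0.0009 ty 0.0003 tz 0.1301 roll 0.0
```

View pics/w7.png

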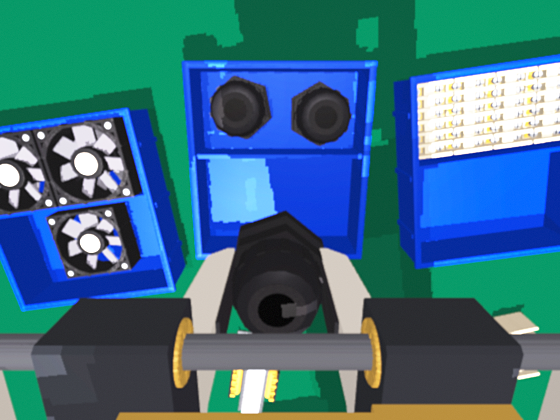

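The gland hangs upright above its bin's front compartment, and the bin is square in view. Lower it.

>>> {"op": "arm_command", "data": {
  "series": [
    {"gripper": 0.03, "tx": 0, "ty": 0, "tz": 0.05, "roll": 0},
    {"gripper": 0.03, "tx": 0, "ty": 0, "tz": 0.1, "roll": 0},
    {"gripper": 0.03, "tx": 0, "ty": 0, "tz": 0.12, "roll": 0},
    {"gripper": 0.03, "tx": 0, "ty": 0, "tz": 0.127, "roll": 0},
    {"gripper": 0.03, "tx": 0, "ty": 0, "tz": 0.13, "roll": 0},
    {"gripper": 0.03, "tx": 0, "ty": 0, "tz": 0.131, "roll": 0},
    {"gripper": 0.03, "tx": 0, "ty": 0, "tz": 0.131, "roll": 0}
  ]
}}

```text
clock: 11.42
ee_pos: [0.6307, 0.0943, 0.0201]
eef_rot: [0.999, -0.048, 0.001, -0.0]
wrist_force: [0.1, -0.2, -0.4]
finger_gap: 0.438
finger_force: 15.0
```

>>> {"op": "arm_command", "data": {
  "series": [
    {"gripper": 0.03, "tx": 0, "ty": 0, "tz": 0.001, "roll": 0},
    {"gripper": 0.03, "tx": 0, "ty": 0, "tz": 0.002, "roll": 0},
    {"gripper": 0.03, "tx": 0, "ty": 0, "tz": 0.002, "roll": 0},
    {"gripper": 0.065, "tx": 0, "ty": 0, "tz": 0.002, "roll": 0},
    {"gripper": 0.065, "tx": 0, "ty": 0, "tz": 0.002, "roll": 0},
    {"gripper": 0.065, "tx": 0, "ty": 0, "tz": 0.002, "roll": 0},
    {"gripper": 0.065, "tx": 0, "ty": 0, "tz": -0.02, "roll": 0},
    {"gripper": 0.065, "tx": 0, "ty": 0, "tz": -0.08, "roll": 0},
    {"gripper": 0.065, "tx": 0, "ty": 0, "tz": -0.14, "roll": 0},
    {"gripper": 0.065, "tx": -0.02, "ty": 0, "tz": -0.19, "roll": 0},
    {"gripper": 0.09, "tx": -0.07, "ty": 0, "tz": -0.22, "roll": 0},
    {"gripper": 0.09, "tx": -0.13, "ty": -0.014, "tz": -0.23, "roll": 0}
  ]
}}

```text
clock: 12.92
ee_pos: [0.5021, 0.1204, 0.2535]
eef_rot: [0.999, -0.048, 0.003, -0.001]
wrist_force: [-0.8, 0.4, 1.7]
finger_gap: 0.862
finger_force: 0.0
```

>>> {"op": "arm_command", "data": {
  "series": [
    {"gripper": 0.09, "tx": -0.06, "ty": 0, "tz": 0, "roll": 0},
    {"gripper": 0.09, "tx": -0.12, "ty": 0, "tz": 0, "roll": 0},
    {"gripper": 0.09, "tx": -0.13, "ty": 0, "tz": 0, "roll": 0},
    {"gripper": 0.09, "tx": -0.13, "ty": 0, "tz": 0, "roll": 0},
    {"gripper": 0.09, "tx": -0.13, "ty": 0, "tz": 0, "roll": 0}
  ]
}}

```text
clock: 13.55
ee_pos: [0.3734, 0.1329, 0.2494]
eef_rot: [0.999, -0.048, 0.001, -0.0]
wrist_force: [0.3, 0.8, 0.4]
finger_gap: 0.968
finger_force: 0.0
```

Run:
```python
from m import *
goal(.45,.133,.25,0)
c=cams.camera('wrist');np.savez('w8.npz',**c);im=c['color'][:,:,::-1].copy()
p=proj(c,[.445,.133,.03]).astype(int);print(p);x,y=np.clip(p-[60,45],0,[440,330])
z=cv2.resize(im[y:y+90,x:x+120],None,fx=4,fy=4,interpolation=2);print('crop',x,y)
cv2.imwrite('pics/w8.png',np.hstack([cv2.resize(im,None,fx=.5,fy=.5).repeat(1,0).copy() if 0 else cv2.copyMakeBorder(cv2.resize(im,(300,225)),0,135,0,0,0),z]))
```

```text
t=13.55 yaw -5.5 pos [0.3734 0.1329 0.2494] | tx 0.0763 ty -0.0074 tz -0.0005 roll -5.5
[269 107]
crop 209 62
```

View pics/w8.png

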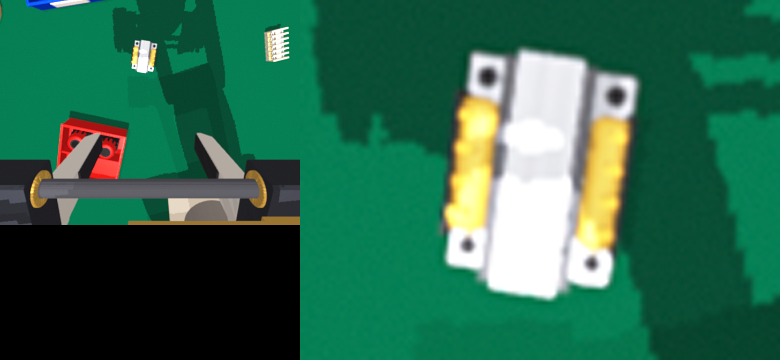

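The transformer is seen from almost straight above. The base-plate holes are at crop pixels (187,77), (316,96), (167,244) and (291,263).

Run:
```python
from m import *
c=dict(np.load('w8.npz'))
p=ray(c,np.array([(187,77),(316,96),(167,244),(291,263)])/4+[209,62],.002);print(p)
d=p[0]-p[2]+p[1]-p[3];e=p[0]+p[2]-p[1]-p[3];print(np.degrees(np.arctan2(d[1],d[0])),np.degrees(np.arctan2(-e[0],e[1])))
x=p.mean(0);goal(*x,.012,np.degrees(np.arctan2(d[1],d[0])));print(x)
```

```text
[[0.47404185 0.14552706]
 [0.46563561 0.1102997 ]
 [0.42963822 0.15638131]
 [0.42089875 0.12141174]]
-13.84320159281338 -13.725842726976914
t=13.60 yaw -5.5 pos [0.3733 0.1328 0.249 ] | tx 0.0738 ty -0.0077 tz 0.2370 roll 8.4
[0.44755361 0.13340495]
```

>>> {"op": "arm_command", "data": {
  "series": [
    {"gripper": 0.09, "tx": 0.05, "ty": -0.005, "tz": 0.03, "roll": 5},
    {"gripper": 0.09, "tx": 0.074, "ty": -0.0075, "tz": 0.08, "roll": 8.4},
    {"gripper": 0.09, "tx": 0.074, "ty": -0.0075, "tz": 0.13, "roll": 8.4},
    {"gripper": 0.09, "tx": 0.074, "ty": -0.0075, "tz": 0.16, "roll": 8.4},
    {"gripper": 0.09, "tx": 0.074, "ty": -0.0075, "tz": 0.2, "roll": 8.4},
    {"gripper": 0.09, "tx": 0.074, "ty": -0.0075, "tz": 0.225, "roll": 8.4},
    {"gripper": 0.09, "tx": 0.074, "ty": -0.0075, "tz": 0.237, "roll": 8.4},
    {"gripper": 0.06, "tx": 0.074, "ty": -0.0075, "tz": 0.237, "roll": 8.4},
    {"gripper": 0.035, "tx": 0.074, "ty": -0.0075, "tz": 0.237, "roll": 8.4},
    {"gripper": 0.035, "tx": 0.074, "ty": -0.0075, "tz": 0.237, "roll": 8.4},
    {"gripper": 0.035, "tx": 0.074, "ty": -0.0075, "tz": 0.237, "roll": 8.4},
    {"gripper": 0.035, "tx": 0.074, "ty": -0.0075, "tz": 0.237, "roll": 8.4}
  ],
  "squeeze": 35
}}

```text
clock: 15.1
ee_pos: [0.4471, 0.1337, 0.0122]
eef_rot: [0.993, -0.121, 0.001, -0.0]
wrist_force: [0.1, 0.3, 3.8]
finger_gap: 0.492
finger_force: 35.0
```

Run:
```python
from m import *
goal(.628,-.2686,.15,4.8)
```

```text
t=15.10 yaw -13.9 pos [0.4471 0.1337 0.0122] | tx 0.2722 ty 0.3471 tz -0.1378 roll -18.7
```

Held on the cheeks at 46 mm. Lift and carry.

>>> {"op": "arm_command", "data": {
  "series": [
    {"gripper": 0.035, "tx": 0, "ty": 0, "tz": -0.03, "roll": 0},
    {"gripper": 0.035, "tx": 0, "ty": 0, "tz": -0.09, "roll": 0},
    {"gripper": 0.035, "tx": 0.01, "ty": 0.013, "tz": -0.138, "roll": 0},
    {"gripper": 0.035, "tx": 0.045, "ty": 0.057, "tz": -0.138, "roll": -4},
    {"gripper": 0.035, "tx": 0.08, "ty": 0.102, "tz": -0.138, "roll": -8},
    {"gripper": 0.035, "tx": 0.115, "ty": 0.147, "tz": -0.138, "roll": -12},
    {"gripper": 0.035, "tx": 0.15, "ty": 0.191, "tz": -0.138, "roll": -16},
    {"gripper": 0.035, "tx": 0.185, "ty": 0.236, "tz": -0.138, "roll": -18.7},
    {"gripper": 0.035, "tx": 0.22, "ty": 0.281, "tz": -0.138, "roll": -18.7},
    {"gripper": 0.035, "tx": 0.25, "ty": 0.319, "tz": -0.138, "roll": -18.7},
    {"gripper": 0.035, "tx": 0.272, "ty": 0.347, "tz": -0.138, "roll": -18.7},
    {"gripper": 0.035, "tx": 0.272, "ty": 0.347, "tz": -0.138, "roll": -18.7}
  ]
}}

```text
clock: 16.6
ee_pos: [0.627, -0.271, 0.1479]
eef_rot: [0.999, 0.041, -0.001, -0.0]
wrist_force: [-0.4, -0.3, -4.4]
finger_gap: 0.493
finger_force: 35.0
```

Run:
```python
from m import *
c=cams.camera('wrist');cv2.imwrite('pics/w9.png',c['color'][:,:,::-1]);np.savez('w9.npz',**c)
goal(.628,-.2686,.016,4.8)
```

```text
t=16.65 yaw 4.8 pos [ 0.6268 -0.2693  0.1481] | tx 0.0015 ty -0.0004 tz 0.1321 roll -0.0
```

View pics/w9.png

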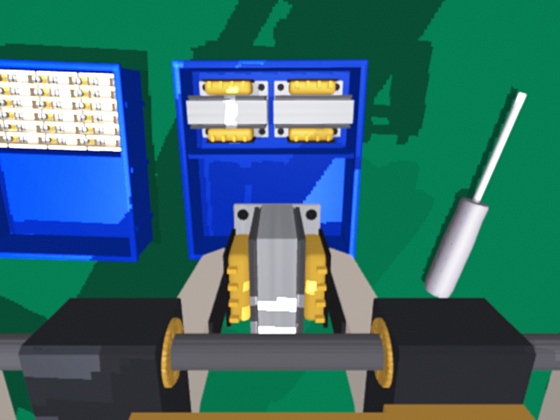

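The transformer is centred over its bin: rim back corners at (174,62) and (368,62). The screwdriver is clear on the right.

>>> {"op": "arm_command", "data": {
  "series": [
    {"gripper": 0.035, "tx": 0, "ty": 0, "tz": 0.05, "roll": 0},
    {"gripper": 0.035, "tx": 0, "ty": 0, "tz": 0.1, "roll": 0},
    {"gripper": 0.035, "tx": 0, "ty": 0, "tz": 0.12, "roll": 0},
    {"gripper": 0.035, "tx": 0, "ty": 0, "tz": 0.127, "roll": 0},
    {"gripper": 0.035, "tx": 0, "ty": 0, "tz": 0.13, "roll": 0},
    {"gripper": 0.035, "tx": 0, "ty": 0, "tz": 0.131, "roll": 0},
    {"gripper": 0.035, "tx": 0, "ty": 0, "tz": 0.131, "roll": 0}
  ]
}}

```text
clock: 17.52
ee_pos: [0.6285, -0.2691, 0.0202]
eef_rot: [0.999, 0.042, 0.001, 0.001]
wrist_force: [0.8, 0.6, -3.4]
finger_gap: 0.491
finger_force: 35.0
```

>>> {"op": "arm_command", "data": {
  "series": [
    {"gripper": 0.035, "tx": 0, "ty": 0, "tz": 0.001, "roll": 0},
    {"gripper": 0.035, "tx": 0, "ty": 0, "tz": 0.002, "roll": 0},
    {"gripper": 0.035, "tx": 0, "ty": 0, "tz": 0.003, "roll": 0},
    {"gripper": 0.035, "tx": 0, "ty": 0, "tz": 0.003, "roll": 0},
    {"gripper": 0.035, "tx": 0, "ty": 0, "tz": 0.003, "roll": 0}
  ]
}}

```text
clock: 18.15
ee_pos: [0.6276, -0.2687, 0.0163]
eef_rot: [0.999, 0.042, 0.0, 0.0]
wrist_force: [-4.9, 1.3, 5.5]
finger_gap: 0.493
finger_force: 35.0
```

Contact made. Release and go to look at the terminal strip.

>>> {"op": "arm_command", "data": {
  "series": [
    {"gripper": 0.065, "tx": 0, "ty": 0, "tz": 0, "roll": 0},
    {"gripper": 0.065, "tx": 0, "ty": 0, "tz": 0, "roll": 0},
    {"gripper": 0.065, "tx": 0, "ty": 0, "tz": 0, "roll": 0},
    {"gripper": 0.065, "tx": 0, "ty": 0, "tz": -0.02, "roll": 0},
    {"gripper": 0.065, "tx": 0, "ty": 0, "tz": -0.08, "roll": 0},
    {"gripper": 0.065, "tx": 0, "ty": 0, "tz": -0.14, "roll": 0},
    {"gripper": 0.065, "tx": -0.03, "ty": -0.02, "tz": -0.18, "roll": 0},
    {"gripper": 0.09, "tx": -0.07, "ty": -0.05, "tz": -0.21, "roll": 0},
    {"gripper": 0.09, "tx": -0.12, "ty": -0.08, "tz": -0.23, "roll": 0},
    {"gripper": 0.09, "tx": -0.17, "ty": -0.11, "tz": -0.23, "roll": 0},
    {"gripper": 0.09, "tx": -0.22, "ty": -0.14, "tz": -0.23, "roll": 0},
    {"gripper": 0.09, "tx": -0.256, "ty": -0.157, "tz": -0.23, "roll": 0}
  ]
}}

```text
clock: 19.65
ee_pos: [0.3578, -0.1329, 0.2471]
eef_rot: [0.999, 0.043, 0.001, 0.001]
wrist_force: [0.4, -0.7, 1.4]
finger_gap: 0.964
finger_force: 0.0
```

>>> {"op": "arm_command", "data": {
  "series": [
    {"gripper": 0.09, "tx": 0, "ty": 0, "tz": 0, "roll": 0},
    {"gripper": 0.09, "tx": 0, "ty": 0, "tz": 0, "roll": 0}
  ]
}}

```text
clock: 19.9
ee_pos: [0.3599, -0.1342, 0.247]
eef_rot: [0.999, 0.042, 0.001, 0.001]
wrist_force: [-0.3, -0.2, 0.3]
finger_gap: 0.967
finger_force: 0.0
```

Run:
```python
from m import *
c=cams.camera('wrist');im=c['color'][:,:,::-1].copy()
p=proj(c,[.443,-.134,.013]).astype(int);print(p)
k=blob(c,(p[0]-40,p[1]-40,p[0]+40,p[1]+40),.02);cv2.polylines(im,[k],True,(255,0,255),1)
cv2.imwrite('pics/w10.png',im)
a=rect(ray(c,k,.02));yaw=(a[2]+45)%90-45;goal(*a[0]/1000,.005,yaw)
```

```text
[281  96]
[266  64] [299 125] [ 444.4 -134.9] [61.7 32.6] 8.5
t=19.95 yaw 4.8 pos [ 0.36   -0.1342  0.2466] | tx 0.0837 ty 0.0076 tz 0.2418 roll -3.7
```

View pics/w10.png

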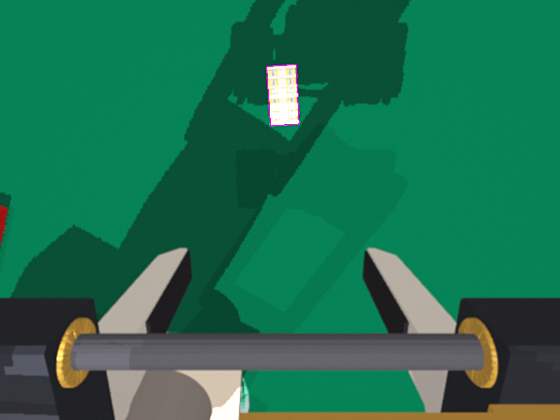

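The terminal strip is cleanly outlined at (282,95) from straight above, 61.7 x 32.6 mm, yaw 8.5°. Grasp it.

>>> {"op": "arm_command", "data": {
  "series": [
    {"gripper": 0.09, "tx": 0.05, "ty": 0.004, "tz": 0.03, "roll": -2},
    {"gripper": 0.09, "tx": 0.084, "ty": 0.0075, "tz": 0.08, "roll": -3.7},
    {"gripper": 0.09, "tx": 0.084, "ty": 0.0075, "tz": 0.14, "roll": -3.7},
    {"gripper": 0.07, "tx": 0.084, "ty": 0.0075, "tz": 0.18, "roll": -3.7},
    {"gripper": 0.065, "tx": 0.084, "ty": 0.0075, "tz": 0.215, "roll": -3.7},
    {"gripper": 0.065, "tx": 0.084, "ty": 0.0075, "tz": 0.233, "roll": -3.7},
    {"gripper": 0.065, "tx": 0.084, "ty": 0.0075, "tz": 0.24, "roll": -3.7},
    {"gripper": 0.065, "tx": 0.084, "ty": 0.0075, "tz": 0.241, "roll": -3.7},
    {"gripper": 0.02, "tx": 0.084, "ty": 0.0075, "tz": 0.241, "roll": -3.7},
    {"gripper": 0.02, "tx": 0.084, "ty": 0.0075, "tz": 0.241, "roll": -3.7},
    {"gripper": 0.02, "tx": 0.084, "ty": 0.0075, "tz": 0.241, "roll": -3.7},
    {"gripper": 0.02, "tx": 0.084, "ty": 0.0075, "tz": 0.241, "roll": -3.7}
  ],
  "squeeze": 20
}}

```text
clock: 21.45
ee_pos: [0.4437, -0.1343, 0.005]
eef_rot: [0.997, 0.074, 0.0, 0.0]
wrist_force: [0.3, -1.8, 3.9]
finger_gap: 0.324
finger_force: 20.0
```

>>> {"op": "arm_command", "data": {
  "series": [
    {"gripper": 0.02, "tx": 0, "ty": 0, "tz": 0, "roll": 0},
    {"gripper": 0.02, "tx": 0, "ty": 0, "tz": 0, "roll": 0}
  ]
}}

```text
clock: 21.7
ee_pos: [0.4438, -0.1343, 0.005]
eef_rot: [0.997, 0.074, 0.0, 0.0]
wrist_force: [-1.9, -0.1, 4.0]
finger_gap: 0.32
finger_force: 20.0
```

Run:
```python
from m import *
goal(.6125,-.087,.15,2.6)
```

```text
t=21.70 yaw 8.5 pos [ 0.4438 -0.1343  0.005 ] | tx 0.1739 ty -0.0217 tz -0.1449 roll 5.9
```

>>> {"op": "arm_command", "data": {
  "series": [
    {"gripper": 0.02, "tx": 0, "ty": 0, "tz": -0.03, "roll": 0},
    {"gripper": 0.02, "tx": 0, "ty": 0, "tz": -0.09, "roll": 0},
    {"gripper": 0.02, "tx": 0.01, "ty": -0.001, "tz": -0.145, "roll": 0},
    {"gripper": 0.02, "tx": 0.06, "ty": -0.008, "tz": -0.145, "roll": 3},
    {"gripper": 0.02, "tx": 0.11, "ty": -0.014, "tz": -0.145, "roll": 5.9},
    {"gripper": 0.02, "tx": 0.15, "ty": -0.019, "tz": -0.145, "roll": 5.9},
    {"gripper": 0.02, "tx": 0.174, "ty": -0.022, "tz": -0.145, "roll": 5.9},
    {"gripper": 0.02, "tx": 0.174, "ty": -0.022, "tz": -0.145, "roll": 5.9},
    {"gripper": 0.02, "tx": 0.174, "ty": -0.022, "tz": -0.145, "roll": 5.9}
  ]
}}

```text
clock: 22.82
ee_pos: [0.6114, -0.0867, 0.149]
eef_rot: [1.0, 0.023, -0.001, -0.0]
wrist_force: [0.5, -0.7, -0.9]
finger_gap: 0.32
finger_force: 20.0
```

Run:
```python
from m import *
c=cams.camera('wrist');cv2.imwrite('pics/w11.png',c['color'][:,:,::-1])
goal(.6125,-.087,.0095,2.6)
```

```text
t=22.88 yaw 2.6 pos [ 0.6114 -0.0869  0.1492] | tx 0.0013 ty 0.0002 tz 0.1397 roll 0.0
```

View pics/w11.png

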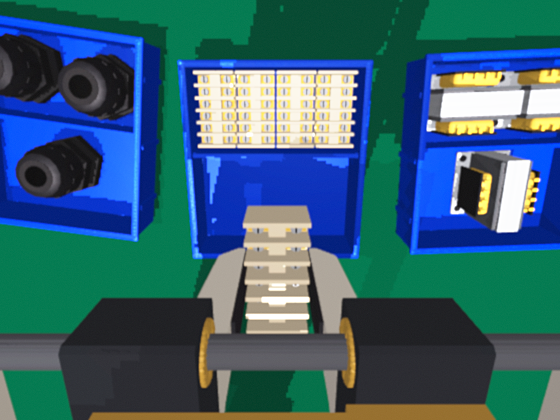

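The terminal strip is centred over its bin. The gland (left) and transformer (right) are standing in their front compartments. Lower it.

>>> {"op": "arm_command", "data": {
  "series": [
    {"gripper": 0.02, "tx": 0.001, "ty": 0, "tz": 0.05, "roll": 0},
    {"gripper": 0.02, "tx": 0.001, "ty": 0, "tz": 0.1, "roll": 0},
    {"gripper": 0.02, "tx": 0.001, "ty": 0, "tz": 0.125, "roll": 0},
    {"gripper": 0.02, "tx": 0.001, "ty": 0, "tz": 0.134, "roll": 0},
    {"gripper": 0.02, "tx": 0.001, "ty": 0, "tz": 0.137, "roll": 0},
    {"gripper": 0.02, "tx": 0.001, "ty": 0, "tz": 0.139, "roll": 0},
    {"gripper": 0.02, "tx": 0.001, "ty": 0, "tz": 0.14, "roll": 0},
    {"gripper": 0.02, "tx": 0.001, "ty": 0, "tz": 0.14, "roll": 0}
  ]
}}

```text
clock: 23.88
ee_pos: [0.6139, -0.0867, 0.0104]
eef_rot: [1.0, 0.023, 0.001, 0.0]
wrist_force: [0.7, -0.4, -0.6]
finger_gap: 0.321
finger_force: 20.0
```

>>> {"op": "arm_command", "data": {
  "series": [
    {"gripper": 0.02, "tx": 0, "ty": 0, "tz": 0.001, "roll": 0},
    {"gripper": 0.02, "tx": 0, "ty": 0, "tz": 0.001, "roll": 0},
    {"gripper": 0.055, "tx": 0, "ty": 0, "tz": 0.001, "roll": 0},
    {"gripper": 0.055, "tx": 0, "ty": 0, "tz": 0.001, "roll": 0},
    {"gripper": 0.055, "tx": 0, "ty": 0, "tz": 0.001, "roll": 0},
    {"gripper": 0.055, "tx": 0, "ty": 0, "tz": -0.02, "roll": 0},
    {"gripper": 0.055, "tx": 0, "ty": 0, "tz": -0.08, "roll": 0},
    {"gripper": 0.055, "tx": 0, "ty": 0, "tz": -0.14, "roll": 0},
    {"gripper": 0.055, "tx": -0.05, "ty": 0, "tz": -0.18, "roll": 0},
    {"gripper": 0.055, "tx": -0.1, "ty": 0, "tz": -0.22, "roll": 0},
    {"gripper": 0.055, "tx": -0.15, "ty": 0, "tz": -0.25, "roll": 0},
    {"gripper": 0.055, "tx": -0.15, "ty": 0, "tz": -0.25, "roll": 0}
  ]
}}

```text
clock: 25.38
ee_pos: [0.4633, -0.0942, 0.2659]
eef_rot: [1.0, 0.023, 0.005, 0.002]
wrist_force: [1.0, -0.1, 0.3]
finger_gap: 0.593
finger_force: 0.0
```

Run:
```python
from m import *
w=cams.camera('wrist')['color'][:150];t=cams.camera('top')['color'][90:185,70:460]
t=cv2.resize(t,(560,137),interpolation=2);cv2.imwrite('pics/end.png',np.vstack([w,t])[:,:,::-1])
```

```text
(no output)
```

View pics/end.png

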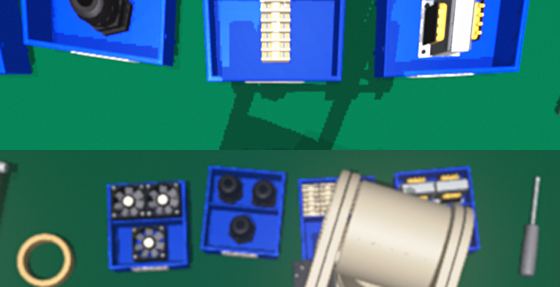

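All four parts stand in their front compartments, and the tape roll and screwdriver are where they were. I'll hand the job in.

```bash
python3 -c "
from bench import job
print(job.finish_job())"
```

```text
the job is handed in; nothing more can be done
None
```

I placed the transformer, fan, terminal strip and gland upright in the front compartments of their matching blue bins and handed the job in at about 25 s; the final pictures showed all four in place and the screwdriver and tape roll unmoved, but the hand-in returned no verdict.

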